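# Take the rock out of a balance slab

### The job

The stone slab under the balance rocks. Press down on its corners with a fingertip, one after another, to find the one that gives; then push that corner's stepped shim flat in under the slab until it is fully home, and press the corner again to check that it is firm. Leave the other three shims, the balance and everything else where they are, and pick nothing up.

Things in the scene. Friction and masses are not known exactly. Their poses are not given: they have to be found in the camera images.
- slab: balance slab: pale polished stone plate lying level, 210 mm (its x, away from the robot) by 270 mm (its y, to the left) by 25 mm thick, 3.8 kg; origin at the centre of its underside, about 15 mm above the bench (top about 40 mm). It stands loose on four stepped shims, one near each corner; three carry it, under the fourth corner there is play of 3 to 4 mm
- corner_nl (a point): place to press at the slab's near left corner (near = robot's side, left = +y): on the top face, 22 mm in from its near/far edge, 20 mm in from its left/right edge. A sound corner gives less than 1 mm under 10 to 20 N; the loose one goes down about 3.5 mm once pressed with more than some 4 to 8 N, and comes back when let go
- corner_nr (a point): place to press at the slab's near right corner (near = robot's side, left = +y): on the top face, 22 mm in from its near/far edge, 20 mm in from its left/right edge. A sound corner gives less than 1 mm under 10 to 20 N; the loose one goes down about 3.5 mm once pressed with more than some 4 to 8 N, and comes back when let go
- corner_fl (a point): place to press at the slab's far left corner (near = robot's side, left = +y): on the top face, 22 mm in from its near/far edge, 20 mm in from its left/right edge. A sound corner gives less than 1 mm under 10 to 20 N; the loose one goes down about 3.5 mm once pressed with more than some 4 to 8 N, and comes back when let go
- corner_fr (a point): place to press at the slab's far right corner (near = robot's side, left = +y): on the top face, 22 mm in from its near/far edge, 20 mm in from its left/right edge. A sound corner gives less than 1 mm under 10 to 20 N; the loose one goes down about 3.5 mm once pressed with more than some 4 to 8 N, and comes back when let go
- shim_nl: stepped shim of the slab's near left corner: loose steel piece, 140 g, 68 mm long, 22 mm wide; from the tip a thin step (28 mm long, 8 mm thick), a ramp (12 mm), a thick step (20 mm long, 11.4 mm thick) and at the heel an upstand (8 mm long, 20 mm high). Origin at the centre of its underside; its +x points from heel to tip, in under the slab, square to the slab's left edge
- shim_nr: stepped shim of the slab's near right corner: loose steel piece, 140 g, 68 mm long, 22 mm wide; from the tip a thin step (28 mm long, 8 mm thick), a ramp (12 mm), a thick step (20 mm long, 11.4 mm thick) and at the heel an upstand (8 mm long, 20 mm high). Origin at the centre of its underside; its +x points from heel to tip, in under the slab, square to the slab's right edge
- shim_fl: stepped shim of the slab's far left corner: loose steel piece, 140 g, 68 mm long, 22 mm wide; from the tip a thin step (28 mm long, 8 mm thick), a ramp (12 mm), a thick step (20 mm long, 11.4 mm thick) and at the heel an upstand (8 mm long, 20 mm high). Origin at the centre of its underside; its +x points from heel to tip, in under the slab, square to the slab's left edge
- shim_fr: stepped shim of the slab's far right corner: loose steel piece, 140 g, 68 mm long, 22 mm wide; from the tip a thin step (28 mm long, 8 mm thick), a ramp (12 mm), a thick step (20 mm long, 11.4 mm thick) and at the heel an upstand (8 mm long, 20 mm high). Origin at the centre of its underside; its +x points from heel to tip, in under the slab, square to the slab's right edge
- edge_left (a point): middle of the slab's left lower edge. On either side the shims stick 24 mm in under the slab at the start, on their thin step. They lie on black rubber pads fixed to the bench, unevenly worn, 3 to 7 mm thick, which reach 51 mm out from the slab's edge. So the upstands rise to 23 to 27 mm above the bench; a fingertip 11 mm above the bench clears the pads
- edge_right (a point): middle of the slab's right lower edge. Pushing, on either side: the loose corner's shim slides in easily (about 1 to 5 N), its thick step going under the slab after 16 mm, and is fully home after 36 mm, when the upstand meets the slab's edge. The other shims are already tight and must stay; driven in they would jack the slab up
- balance: white laboratory balance standing on the middle of the slab, 165 by 144 mm, its steel pan 54 mm above the slab's top; origin at the centre of its underside
- weighing_bottle: small glass weighing bottle with lid, 39 mm across, 52 mm tall, standing between the two left shims; origin at the centre of its underside; bystander
- check_weight: brass check weight with knob, 28 mm across, 48 mm tall, between the two right shims; origin at the centre of its underside; bystander
- vol_flask_big: volumetric flask with stopper, 75 mm across, 202 mm tall, to the left; origin at the centre of its underside; bystander
- vol_flask_small: volumetric flask with stopper, 58 mm across, 160 mm tall, beyond the slab; origin at the centre of its underside; bystander
- conical_flask: conical flask, 80 mm across, 110 mm tall, to the right; origin at the centre of its underside; bystander
- beaker: glass beaker, 68 mm across, 70 mm tall, near left; origin at the centre of its underside; bystander
- spatula: thin steel laboratory spatula 180 mm long lying beyond the slab; origin at the centre of its underside; bystander
- wash_bottle: plastic wash bottle with blue cap, 66 mm across, 150 mm tall, near right; origin at the centre of its underside; bystander
Things that resemble listed ones, but are neither listed nor needed, are in the scene too. What is shaped like the shim_nr but orange is not meant. What is shaped like the shim_fl but purple is not meant.

How it is judged:
By the outcome, as a careful person would: the job done as asked, in the order asked, and still so for the second after the job is handed in, with the robot touching nothing.
It also fails if it takes over 58 s, if anything falls off the work surface, if the arm or the gripper's body presses on something with over 40 N, if the wrist force passes 120 N, or if a joint passes its speed limit or range.

### The arm

A 6-joint arm with a two-finger parallel gripper is mounted at the origin on the work surface. World frame = base frame: x ahead of the robot, y to its left, z up, the work surface at z = 0. Lengths are in m, angles in rad, forces in N, time in s.
With the tool pointing down it reaches from about 0.325 to 0.75 m from the base axis. Payload 7.6 kg.
Tool frame: the origin (TCP) lies at the very end of the fingers, on their centre line; the grasp point (between the pads) lies bot.grip_point_offset behind it (bot.grip_point_offset is the distance from the TCP to the grasp point, in m); z points along the fingers, y is the line along which they close (so a half turn about z gives the same grasp; the last joint's range is limited). The gripper opens to 85 mm and grips with 20 to 120 N. Pads are 22 mm wide; open, the fingers measure 114 mm over their backs; the gripper's body (76 mm by 85 mm) begins 54 mm behind the grasp point. The pads swing forward as they close: fully open they stand 13 mm farther back than shut.
Start: joints at [1.158, 0.052, 1.401, -0, 1.689, -0.07], TCP at [0.176, 0.494, 0.231] pointing down, gripper open.
Joint ranges: [-2.9, 2.9], [-0.91, 2.17], [0.12, 2.37], [-1.06, 4.2], [0.26, 2.73], [-2.93, 2.93]. Speed limits (rad/s): [2.57, 2.57, 3.01, 3.14, 3.14, 3.14].

### API

Orientations are given as a unit quaternion [w, x, y, z].
In Python, from cell import bot gives the robot as it stands.
- The arm moves only by the tool play_rows, never from a script. Its arguments are lists of equal length, an entry for each row: "travel": the shift along the tool's x, y, z normalised to -1 to 1, where 1 is 40 mm, a list of three; "rot": the turn, a rotation vector about the tool's x, y, z normalised to -1 to 1, where 1 is 0.08 rad, a list of three; "claw": the gripper command: -1 is fully open, 1 is shut, values between are in proportion. A call has 1 to 8 rows; each row shifts and turns the commanded pose from where the row before left it, along the tool's axes as they then stand; what a row does not reach is not made up. A row lasts 1/8 s, in which the tool goes at most 62.5 mm and 10.7 degrees, less where a joint would pass 70% of its speed; a pose out of reach is approached as far as the arm can. A call with a number of a shift or a turn outside -1 to 1 is refused whole. A call with a gripper value outside its range is refused whole. The fingers move at their own pace and stop on an object; "squeeze" is the grip in N (left out, the last holds). Time passes only in rows, so rows that do not move let the fingers close. It gives the time, the measured TCP pose, the force, the opening and the grip force at its end, in the units of the state.
- bot.get_obs(): the state, without advancing time (a new reading comes with each control period).
- bot.snapshot(name): name is "scene" or "top"; returns the picture (384x512x3 uint8, red, green, blue); there is no depth.
- bot.calibration(name): a dict with "vertical_fov" (degrees; the focal length in pixels is half the picture's height over the tangent of half this angle, whatever the lens; pixels are square), "cx", "cy" (the principal point, pixels), "rvec" (rotation vector, rad) and "tvec" (3), from world to camera coordinates, as OpenCV has them. Camera axes: x right, y down, z forward; pixel columns grow to the right and rows downward; lengths in m; the calibration is good to about 2 mm. A picture is of the moment at which its call begins. calibration takes no time and is no camera call.
- bot.sign_off(): hands the job in; it is judged then, once.
The state is a dict: "t": time; "joint_pos": joint angles; "qvel": joint speeds; "tau": joint torques, N m; "tcp_pos": TCP position; "orientation": TCP orientation; "ft_force": force on the tool from outside, world axes, zero at the start; "ft_torque": the same for the moment, N m; "gripper_width": finger opening in m; "finger_force": force on a finger pad.
Only numpy, scipy, OpenCV 4.12 (cv2) and the standard library are available. Lean on these libraries where they do the work, as an engineer would, in place of code of your own. Each camera call takes 0.05 s, during which the arm holds its last target. There are 200 camera calls.

## Working session

There is one attempt and no reset: what is moved stays moved. The work goes in short steps, Python scripts to look and compute and a tool call to move; the robot and the scene stay as the last step left them, time stands still between calls to the robot, and variables do not carry over. Pictures are saved under pics/ and viewed, at most 10 in all, crops included, and the job is handed in when it is done.

Besides the shell and the picture viewer there is one more tool, called after "Request:" as name(argument=value, ...) on one line, values as JSON. play_rows: Moves the arm, as the interface text tells. Scaled input: -1 to 1 covers 40 mm each way for a shift and 0.08 rad each way for a turn. Its arguments: {"type":"object","properties":{"travel":{"type":"array","items":{"type":"array","items":{"type":"number","minimum":-1,"maximum":1}}},"rot":{"type":"array","items":{"type":"array","items":{"type":"number","minimum":-1,"maximum":1}}},"claw":{"type":"array","items":{"type":"number"}},"squeeze":{"type":"number"}},"required":["travel","rot","claw"]}

```bash
mkdir -p pics; ls
python3 - <<'E'
from cell import bot
import cv2
for n in("scene","top"):
    im=bot.snapshot(n); cv2.imwrite(f"pics/{n}0.png",im[...,::-1]); 
    c=bot.calibration(n); print(n,c)
print(bot.get_obs(), bot.grip_point_offset)
E
```

```text
pics
scene {'vertical_fov': 52.39913967382614, 'cx': 250.4326766008231, 'cy': 186.0180286278645, 'rvec': array([ 1.87103157,  1.85299386, -0.62575844]), 'tvec': array([ 0.01710243, -0.42439887,  1.38233457])}
top {'vertical_fov': 45.996496426748095, 'cx': 258.4356132285461, 'cy': 190.97136638029946, 'rvec': array([ 2.13309645, -2.10174857,  0.20393095]), 'tvec': array([-0.00556238,  0.58077378,  1.28259582])}
{'t': 0.1, 'joint_pos': array([ 1.15772058e+00,  5.28114148e-02,  1.40161836e+00,  4.97491990e-05,
        1.68859634e+00, -7.02921218e-02]), 'qvel': array([-3.73474783e-04, -1.67639191e-03, -2.13315265e-03, -6.12674396e-04,
        1.77980013e-03,  9.84901155e-05]), 'tau': array([ 1.55969898e-03, -3.82586181e+01, -3.60983884e+01, -1.07626959e-04,
        4.80778588e-03, -8.75436342e-06]), 'tcp_pos': array([0.17631296, 0.4942283 , 0.23053939]), 'orientation': array([-1.95528042e-04,  1.70551027e-01,  9.85348585e-01, -6.89990764e-04]), 'ft_force': array([-0.51905676,  0.53212474,  0.33823898]), 'ft_torque': array([-0.01140954, -0.0191273 , -0.00660278]), 'finger_force': 0.0, 'gripper_width': 0.08571327804334383} 0.0187
```

View pics/scene0.png

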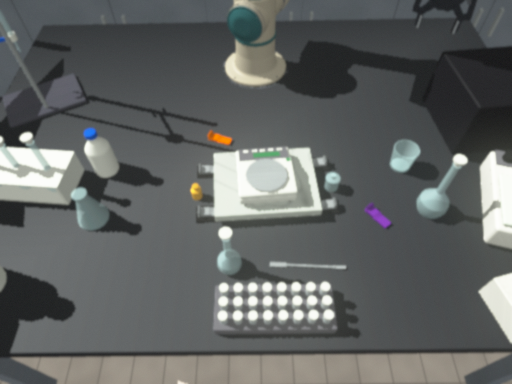

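View pics/top0.png

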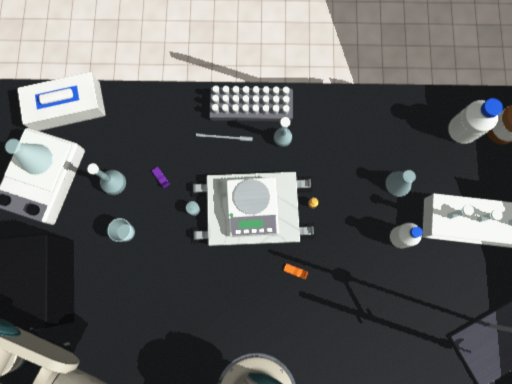

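```bash
cat > h.py <<'E'
import numpy as np,cv2
from cell import bot
def cam(n):
    c=bot.calibration(n); f=192/np.tan(np.radians(c["vertical_fov"])/2)
    K=np.array([[f,0,c["cx"]],[0,f,c["cy"]],[0,0,1]]); return K,np.array(c["rvec"]),np.array(c["tvec"])
def ray(n,p):
    K,r,t=cam(n); R=cv2.Rodrigues(r)[0]
    return -R.T@t, R.T@np.linalg.inv(K)@np.array([p[0],p[1],1.])
def plane(n,p,z):
    o,d=ray(n,p); return o+d*(z-o[2])/d[2]
def proj(n,X):
    K,r,t=cam(n); return cv2.projectPoints(np.atleast_2d(X).astype(float),r,t,K,None)[0][:,0]
def tri(ps,pt):
    Ps=[]
    for n in("scene","top"):
        K,r,t=cam(n); Ps.append(K@np.c_[cv2.Rodrigues(r)[0],t])
    X=cv2.triangulatePoints(Ps[0],Ps[1],np.array(ps,float).reshape(2,1),np.array(pt,float).reshape(2,1)); return (X[:3]/X[3])[:,0]
E
python3 - <<'E'
from h import *
for n,b in(("top",(185,165,325,255)),("scene",(180,130,360,240))):
    im=cv2.imread(f"pics/{n}0.png"); x0,y0,x1,y1=b
    s=5 if n=="top" else 4
    cv2.imwrite(f"pics/{n}_crop.png",cv2.resize(im[y0:y1,x0:x1],None,fx=s,fy=s,interpolation=cv2.INTER_CUBIC))
im=cv2.imread("pics/top0.png"); g=im.min(2)
print(g[180,185:325:2]); print(g[160:260:2,215]); print(g[160:260:2,290])
E
```

```text
[ 40  39  39  37  39  35  22  22  21  22  25 196 229 228 146 125 115 110
 119 125 130 171 213 222 228 232 237 235 232 197 171 179 191 188 191 202
 220 233 244 246 246 246 246 246 246 249 228 227 228 227 229 228 228 229
 229 221 140 124 135 144  93  75 107  47  39  40  39  38  39  38]
[ 39  39  40  38  38  39  38  64 227 186 125 123 124 126 125 128 128 131
 133 134 135 133 134 133 134 133 133 151 218 227 229 229 229 229 229 229
 229 229 229 229 230 231 200  50  40  39  40  41  40  38]
[ 38  40  41  39  39  39 183 229 229 228 229 229 229 228 229 228 228 229
 228 229 229 227 219 227 229 228 228 228 228 229 229 228 216 226 229 229
 229 229 230 230 228  98  39  38  38  38  38  36  26  22]
```

View pics/top_crop.png

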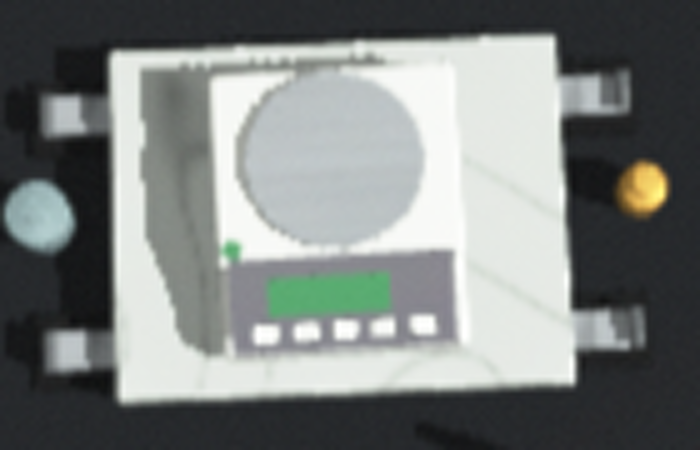

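View pics/scene_crop.png

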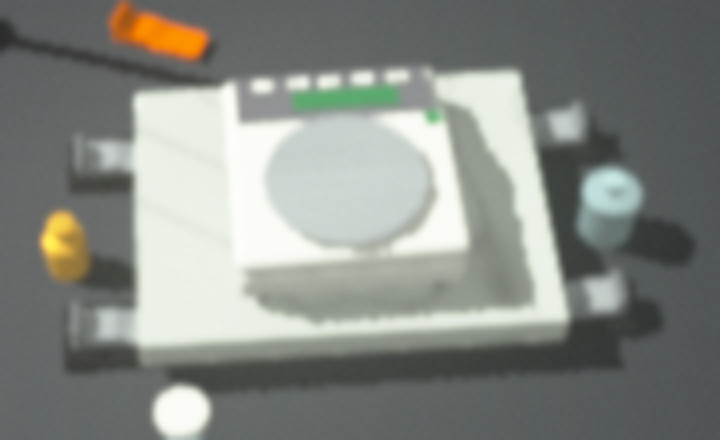

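```bash
cat >> h.py <<'E'
def quad(n,img,thr,box):
    x0,y0,x1,y1=box; m=np.zeros(img.shape[:2],np.uint8); m[y0:y1,x0:x1]=(img[y0:y1,x0:x1].min(2)>thr)
    m=cv2.morphologyEx(m,cv2.MORPH_OPEN,np.ones((5,5)))
    c=max(cv2.findContours(m,0,cv2.CHAIN_APPROX_NONE)[0],key=cv2.contourArea)
    h=cv2.convexHull(c)
    for e in np.arange(1,12,.5):
        a=cv2.approxPolyDP(h,e,True)[:,0]
        if len(a)<=4: break
    a=a.astype(float); L=[]; P=c[:,0].astype(float)
    for i in range(4):   # refit each side
        p,q=a[i],a[(i+1)%4]; d=(q-p)/np.linalg.norm(q-p); nn=np.array([-d[1],d[0]])
        s=(P-p)@d/np.linalg.norm(q-p); k=(abs((P-p)@nn)<2)&(s>.08)&(s<.92)
        v=cv2.fitLine(P[k].astype(np.float32),cv2.DIST_HUBER,0,.01,.01)[:,0]; L.append(np.cross([v[2],v[3],1],[v[2]+v[0],v[3]+v[1],1]))
    out=[np.cross(L[i-1],L[i]) for i in range(4)]
    return np.array([o[:2]/o[2] for o in out])
E
python3 - <<'E'
from h import *
t=cv2.imread("pics/top0.png"); s=cv2.imread("pics/scene0.png")
qt=quad("top",t,105,(200,165,310,252)); print(qt.round(1))
T=np.array([plane("top",p,.04) for p in qt]); print(T.round(4))
for i in range(4): print(np.linalg.norm(T[i]-T[i-1]).round(4))
# scene top-face corners read from crop (near-R, near-L, far-L, far-R)
ps={"nr":(180+134/4,130+92/4),"nl":(180+520/4,130+71/4),"fl":(180+568/4,130+322/4),"fr":(180+137/4,130+346/4)}
for k,p in ps.items():
    X=plane("scene",p,.04); j=np.argmin(np.linalg.norm(T-X,axis=1)); print(k,X.round(4),"tri",tri(p,qt[j]).round(4))
# blobs: other things in both views
def top(u,v):return (185+u/5,165+v/5)
def sc(u,v):return(180+u/4,130+v/4)
for nm,a,b in [("shim_fl_heeltop",top(45,115),None),("nl",top(45,352),None),("fr",top(628,90),None),("nr",top(642,328),None)]:
    print(nm,plane("top",a,.025).round(4))
for nm,a,b in [("bottle top",top(38,205),sc(612,183)),("weight top",top(645,185),sc(62,222)),("pan",top(335,158),sc(350,180))]:
    print(nm,tri(b,a).round(4))
E
```

```text
[[305.4 179.8]
 [298.8 241.3]
 [208.4 244.6]
 [206.3 174.2]]
[[ 0.6204 -0.1377  0.04  ]
 [ 0.4352 -0.1176  0.04  ]
 [ 0.4218  0.1474  0.04  ]
 [ 0.6334  0.1614  0.04  ]]
0.2995
0.1863
0.2654
0.212
nr [ 0.4401 -0.1216  0.04  ] tri [ 0.4358 -0.1198  0.0351]
nl [0.4256 0.1491 0.04  ] tri [0.4222 0.1487 0.0363]
fl [0.635  0.1591 0.04  ] tri [0.6337 0.1607 0.038 ]
fr [ 0.6487 -0.1089  0.04  ] tri [ 0.6274 -0.1291  0.0071]
shim_fl_heeltop [0.5934 0.199  0.025 ]
nl [0.4495 0.1929 0.025 ]
fr [ 0.6141 -0.1552  0.025 ]
nr [ 0.4691 -0.1624  0.025 ]
bottle top [0.534  0.1974 0.0502]
weight top [ 0.5529 -0.163   0.0408]
pan [0.5579 0.0227 0.0878]
```

```bash
cat > fit.py <<'E'
from h import *
tp={"nr":(299.3,241.5),"nl":(208.5,244.8),"fl":(206.5,174.5),"fr":(296.2,172)}
sp={"nr":(213.5,153),"nl":(310,147.8),"fl":(322,210.5),"fr":(214.3,216.5)}
loc={"nl":(-.105,.135),"nr":(-.105,-.135),"fl":(.105,.135),"fr":(.105,-.135)}
from scipy.optimize import least_squares
def f(p):
    c,s=np.cos(p[2]),np.sin(p[2]); R=np.array([[c,-s],[s,c]]); r=[]
    for k in loc:
        X=np.r_[p[:2]+R@loc[k],p[3]]
        r+=list(proj("top",X)[0]-tp[k])+list(proj("scene",X)[0]-sp[k])
    return np.array(r)
o=least_squares(f,[.53,.02,.05,.04]); P=o.x
def w(x,y,z=0):
    c,s=np.cos(P[2]),np.sin(P[2]); return np.array([P[0]+c*x-s*y,P[1]+s*x+c*y,z])
if __name__=="__main__":
    print("slab x,y,yaw,ztop",P.round(4)); print(o.fun.round(1).reshape(4,4))
    for k,(x,y) in loc.items(): print(k,"press",w(x-np.sign(x)*.022,y-np.sign(y)*.02,P[3]).round(4))
    R=lambda v:np.array([[np.cos(P[2]),np.sin(P[2])],[-np.sin(P[2]),np.cos(P[2])]])@(np.array(v)-P[:2])
    top=lambda u,v:(185+u/5,165+v/5); sc=lambda u,v:(180+u/4,130+v/4)
    # upstand outer edge ends in top crop
    for nm,a in [("fl",[(44,97),(46,135)]),("nl",[(44,333),(47,370)]),("fr",[(628,72),(629,110)]),("nr",[(641,308),(643,346)])]:
        print(nm,[R(plane("top",top(*q),.025)[:2]).round(4) for q in a])
    for nm,a,z in [("bottle",(38,205),.052),("weight",(645,185),.046)]:
        X=plane("top",top(*a),z); print(nm,X.round(4),R(X[:2]).round(4))
E
python3 fit.py
```

```text
slab x,y,yaw,ztop [0.534  0.0197 0.0514 0.0357]
[[-0.5 -0.2 -0.3  0.1]
 [ 0.4 -0.3  0.6 -0.1]
 [ 0.5  0.5 -0.  -0.1]
 [-0.2 -0.2 -0.2 -0.1]]
nl press [0.4452 0.1302 0.0357]
nr press [ 0.457  -0.0995  0.0357]
fl press [0.611  0.1388 0.0357]
fr press [ 0.6228 -0.0909  0.0357]
fl [array([0.0798, 0.1766]), array([0.0562, 0.1756])]
nl [array([-0.0641,  0.1778]), array([-0.0862,  0.1762])]
fr [array([ 0.0823, -0.1794]), array([ 0.0586, -0.1786])]
nr [array([-0.0622, -0.1786]), array([-0.0849, -0.1785])]
bottle [0.5337 0.1968 0.052 ] [0.0088 0.1769]
weight [ 0.552  -0.1624  0.046 ] [ 0.0086 -0.1828]
```

```bash
cat > go.py <<'E'
import sys
from h import *
from scipy.spatial.transform import Rotation as Ro
import fit
def deltas(X,yaw=None):
    o=bot.get_obs(); q=o["orientation"]; R=Ro.from_quat(np.r_[q[1:],q[0]]); M=R.as_matrix()
    # desired: tool z down, tool y along slab y turned by yaw
    a=fit.P[2]+(yaw or 0); ty=np.array([-np.sin(a),np.cos(a),0]); tz=np.array([0,0,-1.]); D=np.c_[np.cross(ty,tz),ty,tz]
    rv=(R.inv()*Ro.from_matrix(D)).as_rotvec()
    d=np.array(X)-o["tcp_pos"]
    print("t",o["t"],"tcp",o["tcp_pos"].round(4),"f",o["ft_force"].round(2))
    print("units now-frame",(M.T@d/.04).round(3),"units aligned",(D.T@d/.04).round(3),"rot",(rv/.08).round(3))
if __name__=="__main__":
    a=[float(v) for v in sys.argv[1:]]; deltas(fit.w(*a[:3]))
E
python3 - <<'E'
from h import *
import fit
print("small flask stopper",tri((180+182/4,130+410/4),(285,122)).round(3))
print("big",tri((459,160),(93,170)).round(3),"beaker",tri((405,147),(121,225)).round(3))
E
python3 go.py -.083 .115 .06
```

```text
small flask stopper [ 0.761 -0.069  0.156]
big [0.605 0.446 0.192] beaker [0.47  0.392 0.087]
t 0.1 tcp [0.1763 0.4942 0.2305] f [-0.52  0.53  0.34]
units now-frame [-9.39  -6.305  4.271] units aligned [-6.246 -9.433  4.263] rot [-0.017 -0.005 -4.927]
```

Request:
play_rows(travel=[[0,0,0],[0,0,0],[0,0,0],[0,0,0],[0,0,0],[-0.625,-0.943,0],[-0.625,-0.943,0],[-0.625,-0.943,0]], rot=[[0,0,-1],[0,0,-1],[0,0,-1],[0,0,-1],[0,0,-0.927],[0,0,0],[0,0,0],[0,0,0]], claw=[1,1,1,1,1,1,1,1])

```text
t: 1.1
tcp_pos: [0.2576, 0.384, 0.2309]
orientation: [-0.0, -0.026, 1.0, -0.0]
ft_force: [0.7, 1.0, -0.8]
gripper_width: -0.0001
finger_force: 0.0
```

Request:
play_rows(travel=[[-0.625,-0.943,0],[-0.625,-0.943,0],[-0.625,-0.943,0],[-0.625,-0.943,0.3],[-0.625,-0.943,0.6],[-0.625,-0.943,0.8],[-0.62,-0.94,1],[0,0,0.5]], rot=[[0,0,0],[0,0,0],[0,0,0],[0,0,0],[0,0,0],[0,0,0],[0,0,0],[0,0,0]], claw=[1,1,1,1,1,1,1,1])

```text
t: 2.1
tcp_pos: [0.4452, 0.1282, 0.1005]
orientation: [-0.002, -0.024, 1.0, -0.001]
ft_force: [-0.6, 0.1, -0.2]
gripper_width: -0.0
finger_force: 0.0
```

```bash
python3 go.py -.083 .115 .045
python3 - <<'E'
from h import *
im=bot.snapshot("scene"); cv2.imwrite("pics/s1.png",cv2.resize(im[90:260,170:380,::-1],None,fx=3.5,fy=3.5,interpolation=cv2.INTER_CUBIC))
E
```

```text
t 2.1 tcp [0.4452 0.1282 0.1005] f [-0.62  0.14 -0.15]
units now-frame [-0.008  0.052  1.389] units aligned [-0.004  0.05   1.389] rot [-0.012 -0.046 -0.049]
```

View pics/s1.png

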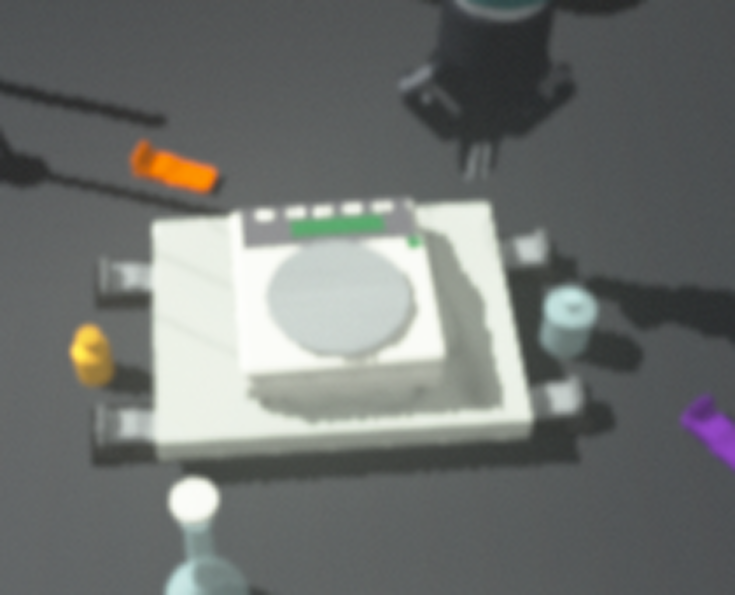

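The closed fingertips, at about (480,165) in the crop, hang clear above the near left corner. I'll go down to just above the face and then feel for it.

Request:
play_rows(travel=[[0,0.05,0.6],[0,0,0.5],[0,0,0.25],[0,0,0.05],[0,0,0]], rot=[[0,0,0],[0,0,0],[0,0,0],[0,0,0],[0,0,0]], claw=[1,1,1,1,1])

```text
t: 2.78
tcp_pos: [0.4456, 0.1329, 0.048]
orientation: [0.001, -0.026, 1.0, 0.0]
ft_force: [-0.9, 0.4, 1.7]
gripper_width: -0.0002
finger_force: 0.0
```

Request:
play_rows(travel=[[0,0,0.05],[0,0,0.04],[0,0,0]], rot=[[0,0,0],[0,0,0],[0,0,0]], claw=[1,1,1])

```text
t: 3.15
tcp_pos: [0.4452, 0.1327, 0.0437]
orientation: [0.0, -0.026, 1.0, 0.0]
ft_force: [-0.0, -0.4, 0.0]
gripper_width: -0.0001
finger_force: 0.0
```

Request:
play_rows(travel=[[0,0,0.03],[0,0,0]], rot=[[0,0,0],[0,0,0]], claw=[1,1])

```text
t: 3.4
tcp_pos: [0.4451, 0.1327, 0.0424]
orientation: [-0.0, -0.026, 1.0, 0.0]
ft_force: [0.1, -0.2, 0.5]
gripper_width: 0.0001
finger_force: 0.0
```

Request:
play_rows(travel=[[0,-0.06,0.02],[0,0,0.02],[0,0,0]], rot=[[0,0,0],[0,0,0],[0,0,0]], claw=[1,1,1])

```text
t: 3.78
tcp_pos: [0.4453, 0.1303, 0.0408]
orientation: [-0.0, -0.026, 1.0, 0.0]
ft_force: [-0.0, 0.1, 0.2]
gripper_width: 0.0
finger_force: 0.0
```

Request:
play_rows(travel=[[0,0,0.02],[0,0,0]], rot=[[0,0,0],[0,0,0]], claw=[1,1])

```text
t: 4.03
tcp_pos: [0.4453, 0.1304, 0.04]
orientation: [-0.0, -0.026, 1.0, 0.0]
ft_force: [-0.2, -0.1, 1.2]
gripper_width: 0.0002
finger_force: 0.0
```

Request:
play_rows(travel=[[0,0,0.02],[0,0,0]], rot=[[0,0,0],[0,0,0]], claw=[1,1])

```text
t: 4.28
tcp_pos: [0.4454, 0.1304, 0.04]
orientation: [0.0, -0.026, 1.0, 0.0]
ft_force: [-2.5, 0.0, 5.4]
gripper_width: 0.0001
finger_force: 3.0
```

Request:
play_rows(travel=[[0,0,0.02],[0,0,0.02],[0,0,0]], rot=[[0,0,0],[0,0,0],[0,0,0]], claw=[1,1,1])

```text
t: 4.65
tcp_pos: [0.4454, 0.1304, 0.0399]
orientation: [-0.0, -0.026, 1.0, -0.0]
ft_force: [-10.5, -3.3, 19.0]
gripper_width: -0.0
finger_force: 9.5
```

Request:
play_rows(travel=[[0,0,0.02],[0,0,0]], rot=[[0,0,0],[0,0,0]], claw=[1,1])

```text
t: 4.9
tcp_pos: [0.4455, 0.1304, 0.0398]
orientation: [-0.0, -0.026, 1.0, -0.0]
ft_force: [-14.3, -2.5, 26.0]
gripper_width: 0.0005
finger_force: 12.8
```

Near left is firm at 26 N with 0.2 mm of give. Next is far left.

Request:
play_rows(travel=[[0,0,-0.5],[-0.3,0,-0.1],[-0.8,0,0],[-1,0,0],[-1,0,0],[-0.8,0,0],[-0.25,0,0.2],[0,0,0.2]], rot=[[0,0,0],[0,0,0],[0,0,0],[0,0,0],[0,0,0],[0,0,0],[0,0,0],[0,0,0]], claw=[1,1,1,1,1,1,1,1])

```text
t: 5.9
tcp_pos: [0.6107, 0.1387, 0.0431]
orientation: [-0.001, -0.026, 1.0, -0.0]
ft_force: [-0.3, 0.2, 0.1]
gripper_width: 0.0001
finger_force: 0.0
```

Request:
play_rows(travel=[[0,0,0],[0,0,0]], rot=[[0,0,0],[0,0,0]], claw=[1,1])

```text
t: 6.15
tcp_pos: [0.6105, 0.139, 0.0451]
orientation: [-0.0, -0.026, 1.0, 0.0]
ft_force: [-0.2, 0.6, 0.2]
gripper_width: 0.0
finger_force: 0.0
```

```bash
python3 go.py .083 .115 .041
```

```text
t 6.15 tcp [0.6105 0.139  0.0451] f [-0.16  0.59  0.18]
units now-frame [-0.011 -0.005  0.102] units aligned [-0.011 -0.005  0.102] rot [ 0.001 -0.     0.004]
```

Request:
play_rows(travel=[[0,0,0.08],[0,0,0.06],[0,0,0]], rot=[[0,0,0],[0,0,0],[0,0,0]], claw=[1,1,1])

```text
t: 6.52
tcp_pos: [0.6111, 0.1389, 0.0401]
orientation: [0.0, -0.026, 1.0, 0.0]
ft_force: [-3.3, -0.6, 5.6]
gripper_width: -0.0001
finger_force: 2.5
```

Request:
play_rows(travel=[[0,0,0.02],[0,0,0]], rot=[[0,0,0],[0,0,0]], claw=[1,1])

```text
t: 6.78
tcp_pos: [0.6111, 0.1389, 0.04]
orientation: [0.0, -0.026, 1.0, 0.0]
ft_force: [-5.4, -0.0, 9.1]
gripper_width: 0.0002
finger_force: 4.8
```

Request:
play_rows(travel=[[0,0,0.02],[0,0,0]], rot=[[0,0,0],[0,0,0]], claw=[1,1])

```text
t: 7.02
tcp_pos: [0.6112, 0.1389, 0.04]
orientation: [0.0, -0.026, 1.0, 0.0]
ft_force: [-8.6, -2.0, 13.8]
gripper_width: 0.0003
finger_force: 6.9
```

Request:
play_rows(travel=[[0,0,0.02],[0,0,0]], rot=[[0,0,0],[0,0,0]], claw=[1,1])

```text
t: 7.28
tcp_pos: [0.6112, 0.139, 0.04]
orientation: [0.0, -0.026, 1.0, 0.0]
ft_force: [-11.3, -1.8, 18.2]
gripper_width: 0.0002
finger_force: 9.0
```

Far left is firm too. I'll cross over the balance to far right.

Request:
play_rows(travel=[[0,0,-0.8],[0,0,-1],[0,-0.4,-0.3],[0,-1,0],[0,-1,0],[0,-1,0],[0,-1,0],[0,-0.9,0]], rot=[[0,0,0],[0,0,0],[0,0,0],[0,0,0],[0,0,0],[0,0,0],[0,0,0],[0,0,0]], claw=[1,1,1,1,1,1,1,1])

```text
t: 8.28
tcp_pos: [0.6212, -0.0752, 0.1193]
orientation: [-0.001, -0.025, 1.0, 0.0]
ft_force: [0.6, 0.3, 0.5]
gripper_width: 0.0
finger_force: 0.0
```

Request:
play_rows(travel=[[0,-0.45,0.2],[0,0,0.8],[0,0,0.7],[0,0,0.1],[0,0,0]], rot=[[0,0,0],[0,0,0],[0,0,0],[0,0,0],[0,0,0]], claw=[1,1,1,1,1])

```text
t: 8.9
tcp_pos: [0.6229, -0.0906, 0.049]
orientation: [-0.0, -0.026, 1.0, 0.0]
ft_force: [1.1, 0.4, 1.2]
gripper_width: 0.0003
finger_force: 0.0
```

```bash
python3 go.py .083 -.115 .041
```

```text
t 8.9 tcp [ 0.6229 -0.0906  0.049 ] f [1.13 0.4  1.25]
units now-frame [ 0.004 -0.007  0.199] units aligned [ 0.004 -0.007  0.199] rot [ 0.002 -0.002  0.004]
```

Request:
play_rows(travel=[[0,0,0.12],[0,0,0.1],[0,0,0]], rot=[[0,0,0],[0,0,0],[0,0,0]], claw=[1,1,1])

```text
t: 9.28
tcp_pos: [0.623, -0.0908, 0.0403]
orientation: [0.0, -0.026, 1.0, -0.0]
ft_force: [-0.5, -0.5, -0.1]
gripper_width: 0.0001
finger_force: 0.0
```

Request:
play_rows(travel=[[0,0,0.025],[0,0,0]], rot=[[0,0,0],[0,0,0]], claw=[1,1])

```text
t: 9.52
tcp_pos: [0.6231, -0.0909, 0.0401]
orientation: [0.0, -0.026, 1.0, -0.0]
ft_force: [-2.3, 0.2, 5.7]
gripper_width: 0.0004
finger_force: 2.7
```

Request:
play_rows(travel=[[0,0,0.025],[0,0,0]], rot=[[0,0,0],[0,0,0]], claw=[1,1])

```text
t: 9.78
tcp_pos: [0.6231, -0.0909, 0.04]
orientation: [0.0, -0.026, 1.0, -0.0]
ft_force: [-6.1, 2.6, 10.8]
gripper_width: -0.0001
finger_force: 5.3
```

Request:
play_rows(travel=[[0,0,0.025],[0,0,0]], rot=[[0,0,0],[0,0,0]], claw=[1,1])

```text
t: 10.02
tcp_pos: [0.6231, -0.0909, 0.04]
orientation: [0.0, -0.026, 1.0, -0.0]
ft_force: [-9.1, 1.4, 16.6]
gripper_width: -0.0
finger_force: 7.9
```

Far right is firm, which leaves near right. I'll confirm it by pressing.

Request:
play_rows(travel=[[0,0,-0.5],[0.3,0,-0.1],[0.8,0,0],[1,0,0],[1,0,0],[0.8,0,0],[0.25,0,0.2],[0,0,0.2]], rot=[[0,0,0],[0,0,0],[0,0,0],[0,0,0],[0,0,0],[0,0,0],[0,0,0],[0,0,0]], claw=[1,1,1,1,1,1,1,1])

```text
t: 11.02
tcp_pos: [0.4575, -0.0995, 0.0451]
orientation: [0.001, -0.026, 1.0, -0.0]
ft_force: [0.3, 0.0, 0.0]
gripper_width: -0.0003
finger_force: 0.0
```

Request:
play_rows(travel=[[0,0,0],[0,0,0.05],[0,0,0]], rot=[[0,0,0],[0,0,0],[0,0,0]], claw=[1,1,1])

```text
t: 11.4
tcp_pos: [0.4575, -0.0993, 0.0429]
orientation: [-0.0, -0.026, 1.0, 0.0]
ft_force: [0.1, 0.4, 0.1]
gripper_width: 0.0001
finger_force: 0.0
```

Request:
play_rows(travel=[[0,0,0.05],[0,0,0]], rot=[[0,0,0],[0,0,0]], claw=[1,1])

```text
t: 11.65
tcp_pos: [0.4571, -0.0993, 0.0409]
orientation: [-0.0, -0.026, 1.0, 0.0]
ft_force: [1.7, 0.8, -0.0]
gripper_width: -0.0001
finger_force: 0.0
```

Request:
play_rows(travel=[[0,0,0.03],[0,0,0]], rot=[[0,0,0],[0,0,0]], claw=[1,1])

```text
t: 11.9
tcp_pos: [0.4572, -0.0994, 0.04]
orientation: [0.0, -0.026, 1.0, 0.0]
ft_force: [-0.2, 0.0, 0.6]
gripper_width: 0.0002
finger_force: 0.0
```

Request:
play_rows(travel=[[0,0,0.025],[0,0,0]], rot=[[0,0,0],[0,0,0]], claw=[1,1])

```text
t: 12.15
tcp_pos: [0.4571, -0.0995, 0.0391]
orientation: [0.0, -0.026, 1.0, -0.0]
ft_force: [-2.1, -0.8, 2.8]
gripper_width: 0.0002
finger_force: 1.6
```

Request:
play_rows(travel=[[0,0,0.03],[0,0,0.02],[0,0,0]], rot=[[0,0,0],[0,0,0],[0,0,0]], claw=[1,1,1])

```text
t: 12.52
tcp_pos: [0.457, -0.0996, 0.0369]
orientation: [-0.0, -0.026, 1.0, -0.0]
ft_force: [-2.6, -1.0, 4.4]
gripper_width: -0.0
finger_force: 2.4
```

Request:
play_rows(travel=[[0,0,0.03],[0,0,0.03],[0,0,0]], rot=[[0,0,0],[0,0,0],[0,0,0]], claw=[1,1,1])

```text
t: 12.9
tcp_pos: [0.4572, -0.0996, 0.0361]
orientation: [-0.0, -0.026, 1.0, -0.0]
ft_force: [-9.9, -1.6, 16.5]
gripper_width: -0.0002
finger_force: 8.9
```

Request:
play_rows(travel=[[0,0,0.03],[0,0,0]], rot=[[0,0,0],[0,0,0]], claw=[1,1])

```text
t: 13.15
tcp_pos: [0.4573, -0.0996, 0.036]
orientation: [-0.0, -0.026, 1.0, -0.0]
ft_force: [-15.9, 0.2, 27.3]
gripper_width: -0.0004
finger_force: 13.7
```

Near right is the loose corner: it went down 4 mm and hit bottom. I'll lift and move outboard behind its shim's heel.

Request:
play_rows(travel=[[0,0,-0.6],[0,-0.3,-0.4],[-0.12,-0.8,0],[-0.12,-0.8,0],[0,-0.55,0],[0,0,0],[0,0,0]], rot=[[0,0,0],[0,0,0],[0,0,0],[0,0,0],[0,0,0],[0,0,0],[0,0,0]], claw=[1,1,1,1,1,1,1])

```text
t: 14.02
tcp_pos: [0.4716, -0.1965, 0.073]
orientation: [-0.0, -0.026, 1.0, 0.0]
ft_force: [-0.1, 0.2, 0.1]
gripper_width: 0.0002
finger_force: 0.0
```

```bash
python3 go.py -.0735 -.212 .0125
python3 - <<'E'
from h import *
for n,b,s in(("top",(265,150,335,260),5),("scene",(180,120,290,230),5)):
    im=bot.snapshot(n)[...,::-1]; x0,y0,x1,y1=b; globals()[n]=cv2.resize(im[y0:y1,x0:x1],None,fx=3.6,fy=3.6,interpolation=cv2.INTER_CUBIC)
cv2.imwrite("pics/c2.png",np.hstack([top,scene]))
E
```

```text
t 14.025 tcp [ 0.4716 -0.1965  0.073 ] f [-0.1   0.16  0.05]
units now-frame [0.002 0.015 1.512] units aligned [0.002 0.016 1.512] rot [ 0.008 -0.003 -0.002]
```

View pics/c2.png

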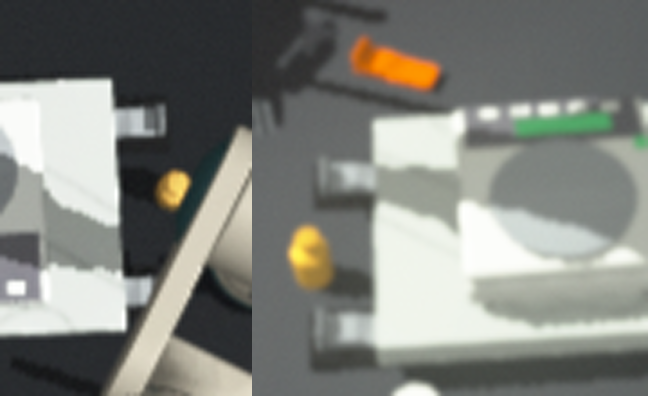

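The grey steel shim at the slab's near right corner, crop (345,177), is the one meant. The orange piece at (395,65) lies loose and away from the slab, so it is the look-alike. The fingertips are outboard of the heel and clear of the brass weight.

Request:
play_rows(travel=[[0,0,0.6],[0,0,0.6],[0,0,0.25],[0,0,0.06],[0,0,0],[0,0,0]], rot=[[0,0,0],[0,0,0],[0,0,0],[0,0,0],[0,0,0],[0,0,0]], claw=[1,1,1,1,1,1])

```text
t: 14.88
tcp_pos: [0.4723, -0.197, 0.0138]
orientation: [0.001, -0.026, 1.0, -0.0]
ft_force: [-0.2, 0.0, -0.4]
gripper_width: 0.0001
finger_force: 0.0
```

Request:
play_rows(travel=[[0,0.15,0],[0,0.12,0],[0,0.05,0],[0,0.05,0],[0,0,0]], rot=[[0,0,0],[0,0,0],[0,0,0],[0,0,0],[0,0,0]], claw=[1,1,1,1,1])

```text
t: 15.5
tcp_pos: [0.471, -0.1818, 0.0129]
orientation: [0.0, -0.026, 1.0, 0.0]
ft_force: [-0.7, -0.4, -0.1]
gripper_width: -0.0
finger_force: 0.0
```

```bash
python3 go.py -.0735 -.158 .0125
```

```text
t 15.5 tcp [ 0.471  -0.1818  0.0129] f [-0.66 -0.43 -0.09]
units now-frame [0.005 1.    0.009] units aligned [0.005 1.    0.009] rot [0.001 0.    0.001]
```

Request:
play_rows(travel=[[0,0.08,0],[0,0.08,0],[0,0.06,0],[0,0.06,0]], rot=[[0,0,0],[0,0,0],[0,0,0],[0,0,0]], claw=[1,1,1,1])

```text
t: 16.0
tcp_pos: [0.4704, -0.1706, 0.0129]
orientation: [0.0, -0.026, 1.0, -0.0]
ft_force: [0.1, -1.9, -0.8]
gripper_width: 0.0001
finger_force: 0.3
```

Request:
play_rows(travel=[[0,0.07,0],[0,0.07,0],[0,0.07,0],[0,0.07,0]], rot=[[0,0,0],[0,0,0],[0,0,0],[0,0,0]], claw=[1,1,1,1])

```text
t: 16.5
tcp_pos: [0.4698, -0.1594, 0.0129]
orientation: [0.0, -0.026, 1.0, 0.0]
ft_force: [0.5, -1.1, -0.8]
gripper_width: 0.0002
finger_force: 0.3
```

Request:
play_rows(travel=[[0,0.07,0],[0,0.07,0],[0,0.07,0],[0,0.07,0]], rot=[[0,0,0],[0,0,0],[0,0,0],[0,0,0]], claw=[1,1,1,1])

```text
t: 17.0
tcp_pos: [0.4692, -0.1482, 0.0129]
orientation: [0.0, -0.026, 1.0, 0.0]
ft_force: [0.4, -1.2, 0.8]
gripper_width: -0.0002
finger_force: 0.3
```

```bash
python3 go.py -.0735 -.158 .0125
```

```text
t 17.0 tcp [ 0.4692 -0.1482  0.0129] f [ 0.41 -1.23  0.78]
units now-frame [0.005 0.157 0.01 ] units aligned [0.005 0.157 0.01 ] rot [ 0.001  0.001 -0.   ]
```

Request:
play_rows(travel=[[0,0.06,0],[0,0.06,0],[0,0.05,0]], rot=[[0,0,0],[0,0,0],[0,0,0]], claw=[1,1,1])

```text
t: 17.38
tcp_pos: [0.4689, -0.1415, 0.0129]
orientation: [0.0, -0.026, 1.0, 0.0]
ft_force: [0.0, -1.2, -0.0]
gripper_width: -0.0002
finger_force: 0.3
```

Request:
play_rows(travel=[[0,0.04,0],[0,0.04,0]], rot=[[0,0,0],[0,0,0]], claw=[1,1])

```text
t: 17.62
tcp_pos: [0.4689, -0.14, 0.013]
orientation: [0.0, -0.026, 1.0, -0.002]
ft_force: [0.2, -12.6, -4.1]
gripper_width: -0.0002
finger_force: 5.2
```

```bash
python3 go.py -.0735 -.152 .0125
python3 - <<'E'
from h import *
im=bot.snapshot("scene")[...,::-1]; cv2.imwrite("pics/s3.png",cv2.resize(im[130:240,180:300],None,fx=5,fy=5,interpolation=cv2.INTER_CUBIC))
E
```

```text
t 17.625 tcp [ 0.4689 -0.14    0.013 ] f [  0.16 -12.58  -4.11]
units now-frame [0.007 0.102 0.013] units aligned [0.007 0.102 0.014] rot [-0.046  0.007 -0.002]
```

View pics/s3.png

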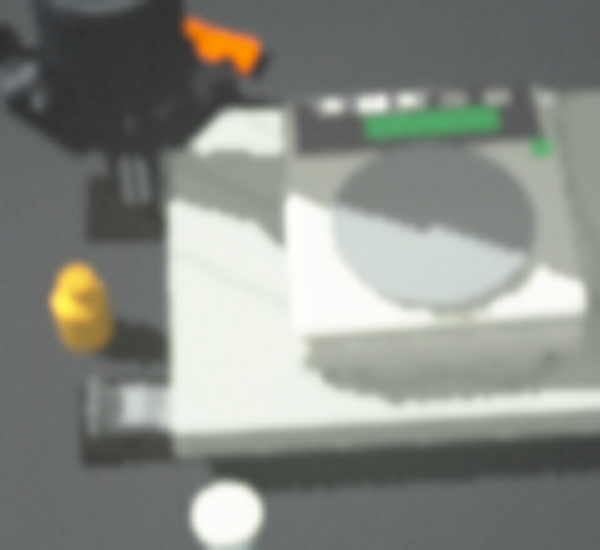

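The finger is at the heel and the upstand seems to touch the slab's edge: the force jumped from 1.2 N to 12.6 N after about 36 mm. I'll back off, lift and look at the shim before the check press.

Request:
play_rows(travel=[[0,-0.15,0],[0,-0.4,0],[0,-0.5,-0.2],[0,-0.3,-0.8],[0,-0.5,-0.8],[0,-1,0],[0,-1,0],[0,0,0]], rot=[[0,0,0],[0,0,0],[0,0,0],[0,0,0],[0,0,0],[0,0,0],[0,0,0],[0,0,0]], claw=[1,1,1,1,1,1,1,1])

```text
t: 18.68
tcp_pos: [0.4762, -0.2956, 0.0854]
orientation: [0.0, -0.024, 1.0, -0.0]
ft_force: [-1.1, 1.0, 0.0]
gripper_width: -0.0002
finger_force: 0.0
```

```bash
python3 go.py -.083 -.115 .048
python3 - <<'E'
from h import *
im=bot.snapshot("scene")[...,::-1]; cv2.imwrite("pics/full3.png",im);t=bot.snapshot("top")[...,::-1]; cv2.imwrite("pics/top3.png",t)
a=cv2.resize(im[130:240,180:300],None,fx=3.2,fy=3.2,interpolation=cv2.INTER_CUBIC)
b=cv2.resize(t[155:265,190:320],None,fx=3.2,fy=3.2,interpolation=cv2.INTER_CUBIC)
cv2.imwrite("pics/s4.png",np.hstack([a,b]))
E
```

```text
t 18.675 tcp [ 0.4762 -0.2956  0.0854] f [-1.07  1.02  0.02]
units now-frame [0.246 4.922 0.932] units aligned [0.227 4.923 0.936] rot [-0.01   0.009 -0.046]
```

View pics/s4.png

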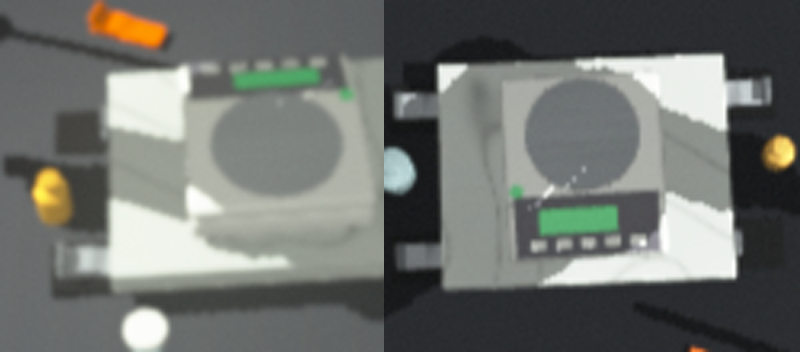

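The near right shim is in: only its upstand shows, at (103,120) in the scene half and (738,242) in the top half, and the pad behind it is bare. The other shims haven't moved. Now the check press.

Request:
play_rows(travel=[[0.05,0.98,0],[0.05,0.98,0],[0.05,0.98,0],[0.05,0.98,0],[0.03,0.98,0.3],[0,0,0.6],[0,0,0],[0,0,0]], rot=[[0,0,0],[0,0,0],[0,0,0],[0,0,0],[0,0,0],[0,0,0],[0,0,0],[0,0,0]], claw=[1,1,1,1,1,1,1,1])

```text
t: 19.77
tcp_pos: [0.4578, -0.0971, 0.0498]
orientation: [0.001, -0.026, 1.0, -0.0]
ft_force: [-0.5, 0.7, 0.1]
gripper_width: -0.0
finger_force: 0.0
```

```bash
python3 go.py -.083 -.115 .041
```

```text
t 19.775 tcp [ 0.4578 -0.0971  0.0498] f [-0.51  0.69  0.14]
units now-frame [ 0.023 -0.058  0.221] units aligned [ 0.022 -0.058  0.221] rot [-0.003  0.013 -0.   ]
```

Request:
play_rows(travel=[[0,-0.06,0.1],[0,0,0.1],[0,0,0.03],[0,0,0]], rot=[[0,0,0],[0,0,0],[0,0,0],[0,0,0]], claw=[1,1,1,1])

```text
t: 20.27
tcp_pos: [0.4575, -0.0995, 0.0398]
orientation: [-0.0, -0.026, 1.0, -0.0]
ft_force: [-0.7, -0.2, 1.1]
gripper_width: -0.0
finger_force: 0.7
```

Request:
play_rows(travel=[[0,0,0.03],[0,0,0]], rot=[[0,0,0],[0,0,0]], claw=[1,1])

```text
t: 20.52
tcp_pos: [0.4576, -0.0995, 0.0394]
orientation: [0.0, -0.026, 1.0, -0.0]
ft_force: [-5.8, -0.3, 8.7]
gripper_width: -0.0003
finger_force: 4.2
```

Request:
play_rows(travel=[[0,0,0.03],[0,0,0]], rot=[[0,0,0],[0,0,0]], claw=[1,1])

```text
t: 20.78
tcp_pos: [0.4576, -0.0995, 0.0393]
orientation: [-0.0, -0.026, 1.0, -0.0]
ft_force: [-9.7, 1.0, 18.6]
gripper_width: -0.0002
finger_force: 9.0
```

Request:
play_rows(travel=[[0,0,0.025],[0,0,0]], rot=[[0,0,0],[0,0,0]], claw=[1,1])

```text
t: 21.02
tcp_pos: [0.4577, -0.0996, 0.0393]
orientation: [-0.0, -0.026, 1.0, -0.0]
ft_force: [-13.7, 1.8, 26.6]
gripper_width: -0.0001
finger_force: 13.1
```

It's firm: 0.5 mm of give at 26 N. I'll retract and take a last look.

Request:
play_rows(travel=[[0,0,-0.6],[0,0,-1],[0.5,0,-1],[1,-0.3,-1],[1,-0.3,-0.3],[0,0,0],[0,0,0]], rot=[[0,0,0],[0,0,0],[0,0,0],[0,0,0],[0,0,0],[0,0,0],[0,0,0]], claw=[1,1,1,1,1,1,1])

```text
t: 21.9
tcp_pos: [0.3591, -0.1283, 0.192]
orientation: [0.0, -0.026, 1.0, 0.0]
ft_force: [0.4, -0.8, -1.2]
gripper_width: 0.0002
finger_force: 0.0
```

Run:
```python
from h import *
im=bot.snapshot("scene")[...,::-1]
cv2.imwrite("pics/s5.png",np.hstack([cv2.resize(q[120:225,175:275],None,fx=4,fy=5,interpolation=cv2.INTER_CUBIC) for q in (cv2.imread("pics/scene0.png"),im)]))
o=bot.get_obs();print(o["t"],o["tcp_pos"],o["ft_force"])
```

```text
21.95 [ 0.35920361 -0.12814631  0.19169139] [-0.6475199  -0.38332865 -0.25878225]
```

View pics/s5.png

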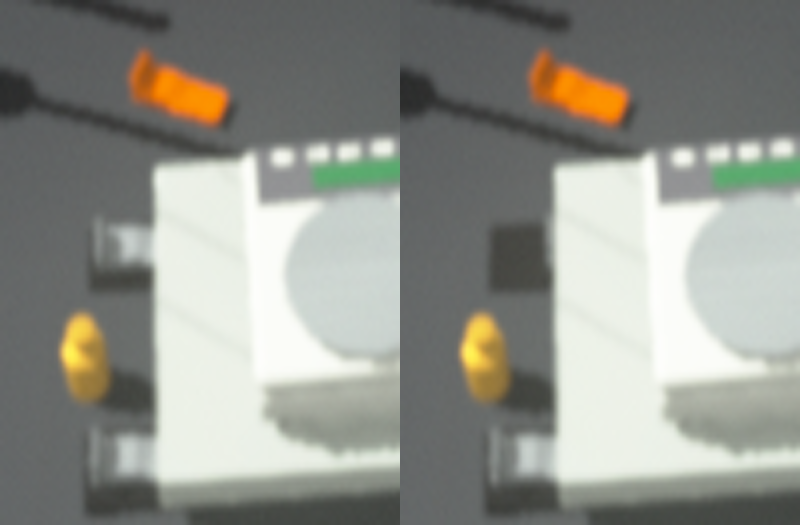

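The before and after views match, except that the near right shim is now home with its upstand at the slab edge, at (548,245). The slab, the orange piece, the weight and the far right shim haven't moved.

```bash
python3 -c "
from cell import bot
print(bot.sign_off())"
```

```text
the job is handed in; nothing more can be done
None
```

The near right corner was the loose one (it gave about 4 mm); I pushed its shim fully home and it now gives about 0.5 mm at 26 N, the other three corners were firm, and the job was handed in at about 22 s.

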